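Grade three spring plungers in the dead-weight gauge

TASK

Slowly lower the gauge's lift lever all the way so that its three equal weights come to rest on the three spring plungers, and leave it down. Only then slide the red tag along its rail to stand level with the plunger that sinks furthest, and the green tag to stand level with the one that sinks least. Leave the mug, bottle and foil roll alone.

Things in the scene. Friction and masses are not known exactly. Their poses are not given: they have to be found in the camera images.
- gauge: Blue bench gauge fixed to the table. Base plate 18 mm thick, x from -170 to +130 mm, y from -245 to +215 mm. Origin on the table, z up, +x away from the robot. Two tag rails run along y: red at x = -120 mm, green at x = -55 mm. White lines on the base lead from each bay to the rails.
- bay_middle (a point): Cap top of the middle plunger when free, 113 mm above the table, axes as the gauge's. Three look-alike brass spring plungers (44 mm wide, black cap, up to 34 mm travel) stand at x = +70 mm of the gauge: left, middle and right bays at y = +100, 0, -100 mm. One is soft, one medium, one firm; which is where differs from run to run.
- beam_top (a point): Middle of the top of the fixed blue beam over the plungers (203 mm above the table, 40 mm deep, 350 mm long, posts at y = +-165 mm). It guides three equal 350 g steel weights, which hang by yellow knobs on an aluminium lifter plate above the beam.
- lift_lever (a joint): Lift lever at the gauge's +y end, pivot along y at x +70, y +235, z +194 mm. 0 = raised, arm pointing towards the robot and 0.6 rad above level; 1.1 = fully down, 0.5 rad below level (above 1.0 counts). Stays where left; pushing the grip down takes 3 to 8 N. Lowers the plate 48 mm in proportion: the weights land after 12 mm and stay on the plungers as the plate goes on down.
- lever_grip (a point): Centre of the black cross grip (20 mm thick, 60 mm long along y) at the end of the lift lever, 120 mm from the pivot.
- knob_left (a point): Top centre of the yellow knob (34 mm wide, 16 mm high) of the left weight (left as seen from the robot; the gauge's y = 100 mm). Axes as the gauge's. Head raised: 275 mm above the table. Lever down: its height shows how far its plunger has sunk (lower = softer); the three then stand at about 255, 246 and 237 mm, in an order that varies.
- knob_middle (a point): Top centre of the yellow knob (34 mm wide, 16 mm high) of the middle weight (middle as seen from the robot; the gauge's y = 0 mm). Axes as the gauge's. Head raised: 275 mm above the table. Lever down: its height shows how far its plunger has sunk (lower = softer); the three then stand at about 255, 246 and 237 mm, in an order that varies.
- knob_right (a point): Top centre of the yellow knob (34 mm wide, 16 mm high) of the right weight (right as seen from the robot; the gauge's y = -100 mm). Axes as the gauge's. Head raised: 275 mm above the table. Lever down: its height shows how far its plunger has sunk (lower = softer); the three then stand at about 255, 246 and 237 mm, in an order that varies.
- red_tag_top (a point): Top centre of the red tag: an upright red paddle (36 mm in x, 12 mm in y, from 45 to 95 mm above the table) on the middle of a dark carriage (36 x 50 x 18 mm) captive on the rail at the gauge's x = -120 mm. Slides along y from -200 to +125 mm against 1.2 N friction, stays where left; starts near the -y end. Level with a plunger when this point has the same y in the gauge, good to 15 mm.
- green_tag_top (a point): Top centre of the green tag: an upright green paddle (36 mm in x, 12 mm in y, from 45 to 95 mm above the table) on the middle of a dark carriage (36 x 50 x 18 mm) captive on the rail at the gauge's x = -55 mm. Slides along y from -200 to +125 mm against 1.2 N friction, stays where left; starts near the -y end. Level with a plunger when this point has the same y in the gauge, good to 15 mm.
- mug: Pink mug, 84 mm wide, 95 mm high, loose bystander. Origin under its centre.
- bottle: Amber bottle with orange cap, 60 mm wide, 150 mm high, loose bystander. Origin under its centre.
- foil_roll: Copper foil roll lying flat, 110 mm wide, 25 mm high, loose bystander. Origin under its centre.

How it is judged:
On the way:
1. the lift lever is fully down (above 1.0 rad), the robot is off it and the weights rest on the plungers (value of joint lift_lever above 1 rad and contact force between the fingers and anything else below 0.3 N and velocity of joint lift_lever below 0.05 rad/s), for 0.3 s.
At the end, for the whole second after the job is handed in: the lift lever is still down (above 1.0 rad), the red tag stands within 15 mm (along the rail) of the bay whose knob is lowest, the green tag within 15 mm of the bay whose knob is highest (each lower or higher than the other two by at least 4 mm), and nothing is touched (value of joint lift_lever above 1 rad and ((z of knob_left in the frame of knob_middle below -0.004 m and z of knob_left in the frame of knob_right below -0.004 m and y of red_tag_top in the frame of knob_left between -0.015 and 0.015 m) or (z of knob_middle in the frame of knob_left below -0.004 m and z of knob_middle in the frame of knob_right below -0.004 m and y of red_tag_top in the frame of knob_middle between -0.015 and 0.015 m) or (z of knob_right in the frame of knob_left below -0.004 m and z of knob_right in the frame of knob_middle below -0.004 m and y of red_tag_top in the frame of knob_right between -0.015 and 0.015 m)) and ((z of knob_left in the frame of knob_middle above 0.004 m and z of knob_left in the frame of knob_right above 0.004 m and y of green_tag_top in the frame of knob_left between -0.015 and 0.015 m) or (z of knob_middle in the frame of knob_left above 0.004 m and z of knob_middle in the frame of knob_right above 0.004 m and y of green_tag_top in the frame of knob_middle between -0.015 and 0.015 m) or (z of knob_right in the frame of knob_left above 0.004 m and z of knob_right in the frame of knob_middle above 0.004 m and y of green_tag_top in the frame of knob_right between -0.015 and 0.015 m))).
It fails at once if the lever is lowered fast (over 2 rad/s) (velocity of joint lift_lever above 2 rad/s).
It fails at once if a tag is slid away from the -y end of its rail (past -120 mm) before the lever is down (value of joint lift_lever below 0.9 rad and y of any of red_tag_top, green_tag_top in the frame of gauge above -0.12 m).
It fails at once if the pink mug is moved more than 30 mm or tipped (distance of mug from where it was at the start of the episode above 0.03 m or angle between mug's own z axis and vertical above 0.3 rad).
It fails at once if the amber bottle is moved more than 30 mm or tipped (distance of bottle from where it was at the start of the episode above 0.03 m or angle between bottle's own z axis and vertical above 0.3 rad).
It fails at once if the copper foil roll is moved more than 30 mm or tipped (distance of foil_roll from where it was at the start of the episode above 0.03 m or angle between foil_roll's own z axis and vertical above 0.3 rad).
It also fails if it takes over 64 s, if anything falls off the work surface, if the arm or the gripper's body presses on something with over 40 N, if the wrist force passes 120 N, or if a joint passes its speed limit or range.

ROBOT

A 6-joint arm with a two-finger parallel gripper is mounted at the origin on the work surface. World frame = base frame: x ahead of the robot, y to its left, z up, the work surface at z = 0. Lengths are in m, angles in rad, forces in N, time in s.
With the tool pointing down it reaches from about 0.25 to 0.775 m from the base axis. Payload 4 kg.
Tool frame: the origin (TCP) lies between the finger pads; the fingertips stand 14 mm ahead of it and the grasp point (between the pads) lies 5 mm behind it; z points along the fingers, y is the line along which they close (so a half turn about z gives the same grasp; the last joint's range is limited). The gripper opens to 94 mm and grips with 3 to 60 N. Pads are 16 mm wide; open, the fingers measure 119 mm over their backs; the gripper's body (75 mm by 177 mm) begins 78 mm behind the grasp point.
Start: joints at [-1.326, 0.087, 1.371, -0, 1.684, -0.103], TCP at [0.187, -0.517, 0.22] pointing down, gripper open.
Joint ranges: [-3.1, 3.1], [-0.76, 2.03], [0.27, 2.55], [-1.08, 4.22], [0.17, 2.65], [-2.57, 2.57]. Speed limits (rad/s): [2.79, 2.79, 3.14, 3.14, 3.14, 3.14].

INTERFACE

Orientations are given as [roll, pitch, yaw] about the fixed x, y, z axes, in that order (R = Rz(yaw) Ry(pitch) Rx(roll)).
In Python, from bench import robot, snapshot gives the robot as it stands.
- The arm moves only by the tool carry_out, never from a script. Its argument "motion" is text: rows parted by semicolons, each of 4 numbers parted by spaces: the shift along the tool's x, y, z each as a share of 0.15 m, from -1 to 1, then the turn about the tool's z as a share of 180 degrees, from -1 to 1. A call has exactly 8 rows; each row is the pose to reach, as a shift and turn from the pose commanded when the call began, along the tool's axes at that moment, turning the shorter way round; what a row does not reach only later rows make up. A row lasts 1/10 s, in which the tool goes at most 50 mm and 8.59 degrees, less where a joint would pass 70% of its speed; a pose out of reach is approached as far as the arm can. A call with a number of a shift or a turn outside -1 to 1 is refused whole. A call with a gripper value outside its range is refused whole. "grip" is the opening, from -1 (shut) to 1 (fully open), set as the call begins (left out, the last holds). The fingers move at their own pace and stop on an object; the grip force is fixed at half the most. Time passes only in rows, so rows that repeat a pose let the fingers close, or fill a call up. It gives the time, the measured TCP pose, the force, the opening and the grip force at its end, in the units of the state.
- robot.get_obs(): the state, without advancing time (a new reading comes with each control period).
- snapshot(name): name is "scene" or "top" or "wrist"; returns a dict with "image" (480x640x3 uint8, red, green, blue), "fx", "fy", "cx", "cy" (pixels), "pose" (4x4, takes a point from camera to world coordinates); the wrist camera has in their place "hand_eye" (4x4, takes a point from camera to tool coordinates, whose origin is the TCP and whose axes are the flange's). Camera axes: x right, y up, looking along -z (the intrinsics and any distortion apply to the point x, -y, -z); pixel columns grow to the right and rows downward; lengths in m; the calibration is good to about 2 mm. A picture is of the moment at which its call begins: read the wrist's pose just before it. There is no depth.
- robot.close_job(): hands the job in; it is judged then, once.
The state is a dict: "time": time; "joint_positions": joint angles; "qvel": joint speeds; "joint_torque": joint torques, N m; "tool_pos": TCP position; "ee_rot": TCP orientation; "wrist_force": force on the tool from outside, world axes, zero at the start; "wrist_torque": the same for the moment, N m; "width": finger opening in m; "finger_force": force on a finger pad.
Only numpy, scipy, OpenCV 4.12 (cv2) and the standard library are available. Lean on these libraries where they do the work, as an engineer would, in place of code of your own. Each camera call takes 0.05 s, during which the arm holds its last target. There are 200 camera calls.

## Working session

There is one attempt and no reset: what is moved stays moved. The work goes in short steps, Python scripts to look and compute and a tool call to move; the robot and the scene stay as the last step left them, time stands still between calls to the robot, and variables do not carry over. Pictures are saved under pics/ and viewed, at most 10 in all, crops included, and the job is handed in when it is done.

Besides the shell and the picture viewer there is one more tool, called after "Request:" by a JSON object that holds its "name" and its "arguments", one argument or row to a line. carry_out: Moves the arm, as the interface text tells. Shift numbers are shares of 0.15 m and turn numbers shares of 180 degrees, none past 1 either way. Its arguments: {"type":"object","properties":{"motion":{"type":"string"},"grip":{"type":"number"}},"required":["motion"]}

```bash
mkdir -p pics; ls; python3 - <<'E'
from bench import robot, snapshot
import cv2,numpy as np
print(robot.get_obs())
for n in ("scene","top"):
    s=snapshot(n); cv2.imwrite(f"pics/{n}0.png",s["image"][...,::-1]); print(n,s["fx"],s["fy"],s["cx"],s["cy"],[k for k in s]); print(np.round(s["pose"],4).tolist())
E
```

```text
pics
{'time': 0.0, 'joint_positions': array([-1.32609046e+00,  8.79590418e-02,  1.37225080e+00, -2.40375528e-05,
        1.68355722e+00, -1.03114643e-01]), 'qvel': array([-0.00092838,  0.0017051 , -0.00063392,  0.00181188, -0.00065142,
        0.00161553]), 'joint_torque': array([-1.81531273e-04, -3.40179491e+01, -3.02426040e+01,  7.16132345e-02,
        3.29157757e-02, -1.65756910e-04]), 'tool_pos': array([ 0.18732431, -0.5165774 ,  0.21830367]), 'ee_rot': array([-3.13942734e+00, -2.00051671e-04,  3.47817613e-01]), 'wrist_force': array([ 0.67401789, -0.43380649,  0.52944789]), 'wrist_torque': array([0.04192062, 0.01248888, 0.0316213 ]), 'finger_force': 0.0, 'width': 0.09359595827579034}
scene 560.4906180357207 560.4906180357207 329.393364437915 236.75907008666644 ['image', 'fx', 'fy', 'cx', 'cy', 'pose']
[[-0.8115, -0.4374, 0.3875, 1.1711], [0.5844, -0.6027, 0.5434, 0.9247], [-0.0041, 0.6674, 0.7447, 1.4647], [0.0, 0.0, 0.0, 1.0]]
top 496.89708055145144 496.89708055145144 315.9544150533442 243.3229323441825 ['image', 'fx', 'fy', 'cx', 'cy', 'pose']
[[-0.0123, 0.9948, -0.1009, 0.3602], [-0.9999, -0.0125, -0.0016, -0.0176], [-0.0028, 0.1009, 0.9949, 1.4128], [0.0, 0.0, 0.0, 1.0]]
```

View pics/scene0.png

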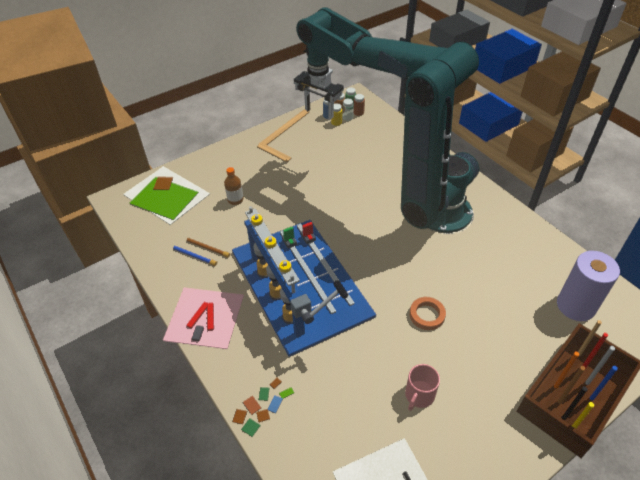

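View pics/top0.png

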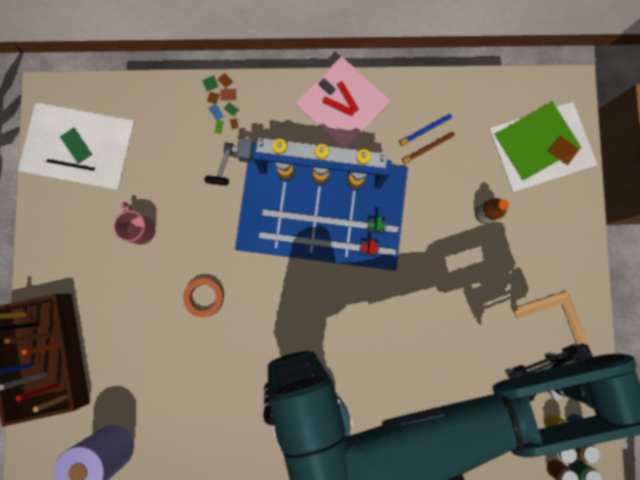

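The top view shows the knobs near (280,146), (322,152) and (364,157), the lever grip near (216,180), and the tags near (377,224) and (371,247). The mug is at (132,225), the bottle at (495,208) and the foil roll at (203,297). Next I'll fit the gauge pose.

```bash
cat > h.py <<'E'
import numpy as np,cv2
from bench import robot,snapshot
from scipy.optimize import least_squares
def proj(s,P):
    T=np.linalg.inv(s["pose"]); p=np.atleast_2d(P)@T[:3,:3].T+T[:3,3]
    return np.c_[s["cx"]+s["fx"]*p[:,0]/-p[:,2], s["cy"]+s["fy"]*-p[:,1]/-p[:,2]]
def at_z(s,px,z):
    px=np.atleast_2d(px).astype(float)
    d=np.c_[(px[:,0]-s["cx"])/s["fx"],-(px[:,1]-s["cy"])/s["fy"],-np.ones(len(px))]@s["pose"][:3,:3].T
    o=s["pose"][:3,3]; return o+d*((z-o[2])/d[:,2])[:,None]
def blobs(img,lo,hi,amin=15):
    m=cv2.inRange(cv2.cvtColor(img,cv2.COLOR_RGB2HSV),lo,hi)
    n,_,st,c=cv2.connectedComponentsWithStats(m)
    return [(c[i].round(1).tolist(),int(st[i,4])) for i in range(1,n) if st[i,4]>=amin]
def g2w(p,P): # p=x,y,yaw
    c,s=np.cos(p[2]),np.sin(p[2]); P=np.atleast_2d(P)
    return np.c_[p[0]+c*P[:,0]-s*P[:,1],p[1]+s*P[:,0]+c*P[:,1],P[:,2]]
E
python3 - <<'E'
from h import *
s=snapshot("top");c=snapshot("scene")
for n,q in(("top",s),("scene",c)):
    for nm,lo,hi in(("yel",(22,150,120),(32,255,255)),("red",(0,190,90),(4,255,255)),("green",(60,140,50),(85,255,255))):
        print(n,nm,blobs(q["image"],lo,hi))
print(at_z(s,[[280,146],[322,152],[364,157]],.275)); 
print("tags",at_z(s,[[371,247],[377,224]],.09)); print("grip",at_z(s,[216,180],.262))
print("corners",at_z(s,[[236,249],[397,269],[407,167]],.018))
print("mug,bottle,roll",at_z(s,[132,225],.05),at_z(s,[499,206],.14),at_z(s,[203,297],.025))
E
```

```text
top yel [([279.5, 145.3], 131), ([321.2, 150.7], 131), ([363.2, 156.0], 132)]
top red [([343.0, 101.5], 287), ([370.2, 247.2], 91), ([18.1, 397.8], 27)]
top green [([209.9, 82.8], 68), ([230.7, 108.7], 38), ([75.7, 145.2], 357), ([377.3, 224.2], 118)]
scene yel [([256.5, 218.9], 63), ([270.1, 241.6], 68), ([284.9, 265.7], 72), ([590.8, 404.3], 30)]
scene red [([307.2, 224.4], 17), ([204.0, 315.2], 241), ([592.3, 352.2], 80)]
scene green [([288.2, 229.1], 17)]
[[ 0.70640912  0.06581237  0.275     ]
 [ 0.6906854  -0.03262605  0.275     ]
 [ 0.677404   -0.13082374  0.275     ]]
tags [[ 0.48265744 -0.16251428  0.09      ]
 [ 0.54447709 -0.180075    0.09      ]]
grip [[0.63007091 0.21821365 0.262     ]]
corners [[ 0.48843269  0.21020574  0.018     ]
 [ 0.42643502 -0.24186002  0.018     ]
 [ 0.71814944 -0.27888148  0.018     ]]
mug,bottle,roll [[0.55585095 0.49342949 0.05      ]] [[ 0.58056971 -0.49114148  0.14      ]] [[0.35501908 0.30025892 0.025     ]]
```

```bash
cat >> h.py <<'E'
def to(p,xyz,yaw=None):
    """p: gauge pose; xyz: TCP target in gauge frame; print shares."""
    from scipy.spatial.transform import Rotation as Ro
    o=robot.get_obs(); R=Ro.from_euler("xyz",o["ee_rot"]).as_matrix()
    w=g2w(p,xyz)[0]; d=R.T@(w-o["tool_pos"])/.15
    dy=(p[2]-o["ee_rot"][2]+np.pi)%(2*np.pi)-np.pi
    print("world",w.round(4),"share",d.round(3),"turn",round(-dy/np.pi,3),"time",o["time"])
def tcp_g(p):
    o=robot.get_obs(); w=o["tool_pos"]; c,s=np.cos(p[2]),np.sin(p[2]); d=w[:2]-p[:2]
    return np.array([c*d[0]+s*d[1],-s*d[0]+c*d[1],w[2]])
E
python3 - <<'E'
from h import *
s=snapshot("top");c=snapshot("scene")
K=np.array([[.07,.1,.275],[.07,0,.275],[.07,-.1,.275]])
C=np.array([[-.17,.215,.018],[-.17,-.245,.018],[.13,-.245,.018]])
pt=[[279.5,145.3],[321.2,150.7],[363.2,156]]; pc=[[284.9,265.7],[270.1,241.6],[256.5,218.9]]
f=lambda p:np.r_[(proj(s,g2w(p,K))-pt).ravel(),(proj(c,g2w(p,K))-pc).ravel(),.5*(proj(s,g2w(p,C))-[[236,249],[397,269],[407,167]]).ravel()]
r=least_squares(f,[.62,-.02,-.146]); p=r.x; print(p,r.fun.round(1)); np.save("p.npy",p)
for q,z in(([216,180],.262),([370.2,247.2],.09),([377.3,224.2],.09)):
    w=at_z(s,q,z)[0]; d=w[:2]-p[:2]; print("gauge xy",np.cos(p[2])*d[0]+np.sin(p[2])*d[1],-np.sin(p[2])*d[0]+np.cos(p[2])*d[1])
to(p,[-.03,.235,.35])
E
```

```text
[ 0.62607879 -0.02067908 -0.13731417] [-0.8 -0.4 -0.2 -0.7  0.1 -0.8  0.4 -1.1  0.3 -1.2  0.1 -0.9 -1.   0.2
 -0.3  0.4  0.4 -0.5]
gauge xy -0.028745830230786293 0.23719053693724806
gauge xy -0.12345601298483116 -0.15807212933443204
gauge xy -0.05945344564574902 -0.16992543537699162
world [0.6285 0.2162 0.35  ] share [ 4.431 -3.593 -0.87 ] turn 0.154 time 0.3
```

Request:
{"name": "carry_out", "arguments": {
  "motion": "0 0 -0.3 0; 0.1 0 -0.6 0; 0.3 -0.2 -0.87 0; 0.5 -0.4 -0.87 0; 0.7 -0.6 -0.87 0; 0.9 -0.75 -0.87 0; 1 -0.8 -0.87 0; 1 -0.8 -0.87 0",
  "grip": -1
}}

```text
time: 1.1
tool_pos: [0.2886, -0.3516, 0.3507]
ee_rot: [3.14, -0.001, 0.352]
wrist_force: [-0.3, -0.5, 0.4]
width: 0.0336
finger_force: 0.0
```

Request:
{"name": "carry_out", "arguments": {
  "motion": "0.2 -0.2 0 0; 0.4 -0.35 0 0; 0.6 -0.5 0 0; 0.8 -0.65 0 0; 1 -0.8 0 0; 1 -0.8 0 0; 1 -0.8 0 0; 1 -0.8 0 0"
}}

```text
time: 1.9
tool_pos: [0.3872, -0.1905, 0.3497]
ee_rot: [3.141, 0.001, 0.346]
wrist_force: [-1.1, 0.3, -0.4]
width: 0.0003
finger_force: 0.0
```

Request:
{"name": "carry_out", "arguments": {
  "motion": "0.2 -0.2 0 0; 0.4 -0.35 0 0; 0.6 -0.5 0 0; 0.8 -0.65 0 0; 1 -0.8 0 0; 1 -0.8 0 0; 1 -0.8 0 0; 1 -0.8 0 0"
}}

```text
time: 2.7
tool_pos: [0.4874, -0.027, 0.35]
ee_rot: [3.141, 0.001, 0.345]
wrist_force: [0.3, 0.4, 0.0]
width: 0.0007
finger_force: 0.0
```

Request:
{"name": "carry_out", "arguments": {
  "motion": "0.2 -0.2 0 0.04; 0.4 -0.35 0 0.08; 0.6 -0.5 0 0.12; 0.8 -0.65 0 0.154; 1 -0.8 0 0.154; 1 -0.8 0 0.154; 1 -0.8 0 0.154; 1 -0.8 0 0.154"
}}

```text
time: 3.5
tool_pos: [0.5876, 0.1367, 0.3507]
ee_rot: [3.141, -0.001, -0.138]
wrist_force: [0.6, 1.0, 0.1]
width: 0.0001
finger_force: 0.0
```

```bash
python3 - <<'E'
from h import *
p=np.load("p.npy"); to(p,[-.032,.237,.31]); print(robot.get_obs()["wrist_force"],robot.get_obs()["ee_rot"])
E
```

```text
world [0.6268 0.2185 0.31  ] share [ 0.183 -0.576  0.271] turn -0.0 time 3.5
[0.55426905 0.97803151 0.11074128] [ 3.14109849e+00 -8.47745832e-04 -1.38492265e-01]
```

Request:
{"name": "carry_out", "arguments": {
  "motion": "0.1 -0.25 0 0; 0.183 -0.45 0 0; 0.183 -0.576 0 0; 0.183 -0.576 0.1 0; 0.183 -0.576 0.2 0; 0.183 -0.576 0.3 0; 0.183 -0.576 0.3 0; 0.183 -0.576 0.3 0"
}}

```text
time: 4.3
tool_pos: [0.6265, 0.2196, 0.3058]
ee_rot: [3.141, -0.0, -0.137]
wrist_force: [-0.5, 0.2, 0.8]
width: 0.0005
finger_force: 0.0
```

Request:
{"name": "carry_out", "arguments": {
  "motion": "0 0 0.04 0; 0 0 0.08 0; 0 0 0.12 0; -0.02 0 0.16 0; -0.035 0 0.205 0; -0.055 0 0.25 0; -0.07 0 0.3 0; -0.085 0 0.345 0"
}}

```text
time: 5.1
tool_pos: [0.6136, 0.2226, 0.2526]
ee_rot: [-3.141, 0.001, -0.136]
wrist_force: [-3.0, 0.3, 3.4]
width: 0.0002
finger_force: 1.9
```

Request:
{"name": "carry_out", "arguments": {
  "motion": "-0.01 0 0.04 0; -0.02 0 0.08 0; -0.025 0 0.12 0; -0.03 0 0.16 0; -0.035 0 0.2 0; -0.035 0 0.24 0; -0.035 0 0.28 0; -0.03 0 0.32 0"
}}

```text
time: 5.9
tool_pos: [0.6097, 0.2229, 0.2047]
ee_rot: [3.142, 0.0, -0.136]
wrist_force: [-4.0, 1.0, 5.4]
width: 0.0004
finger_force: 2.4
```

Request:
{"name": "carry_out", "arguments": {
  "motion": "0 0 0.04 0; 0.01 0 0.08 0; 0.02 0 0.12 0; 0.035 0 0.16 0; 0.05 0 0.2 0; 0.065 0 0.24 0; 0.08 0 0.28 0; 0.095 0 0.31 0"
}}

```text
time: 6.7
tool_pos: [0.6232, 0.221, 0.1599]
ee_rot: [3.142, 0.002, -0.136]
wrist_force: [-13.2, 0.6, 21.8]
width: 0.0007
finger_force: 10.8
```

```bash
python3 - <<'E'
from h import *
p=np.load("p.npy"); print(tcp_g(p)); s=snapshot("scene")
a=cv2.resize(s["image"][180:360,210:390],(700,580),interpolation=cv2.INTER_CUBIC)[:,:,::-1]; cv2.imwrite("pics/lev.png",a)
E
```

```text
[-0.03595057  0.23900819  0.15993787]
```

View pics/lev.png

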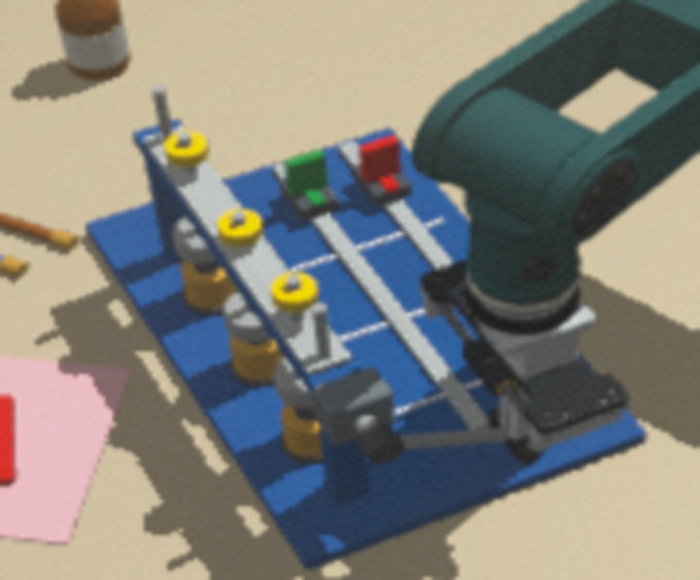

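The lever is on its end stop (22 N at a TCP height of 160 mm), and the plate is down. I'm backing off and will then measure the knobs.

Request:
{"name": "carry_out", "arguments": {
  "motion": "0 0 -0.1 0; 0 0 -0.25 0; -0.1 0 -0.5 0; -0.3 0.2 -0.7 0; -0.5 0.4 -0.7 0; -0.65 0.6 -0.7 0; -0.65 0.8 -0.7 0; -0.65 0.8 -0.7 0",
  "grip": -1
}}

```text
time: 7.55
tool_pos: [0.5113, 0.1123, 0.2642]
ee_rot: [3.14, -0.004, -0.14]
wrist_force: [0.4, 0.2, -0.5]
width: 0.0
finger_force: 0.0
```

```bash
python3 - <<'E'
from h import *
p=np.load("p.npy"); print(tcp_g(p),robot.get_obs()["wrist_force"])
s=snapshot("top");c=snapshot("scene")
for q in (s,c):
    b=[x for x in blobs(q["image"],(22,150,120),(32,255,255)) if x[1]>50]; b.sort(key=lambda x:x[0][1]); print(b)
    for y in(.1,0,-.1):
        h=np.linspace(.22,.285,131); P=proj(q,g2w(p,np.c_[.07+0*h,y+0*h,h]))
        d=np.array([np.linalg.norm(P-x[0],axis=1) for x in b]); i=d.min(1).argmin(); print(y,b[i][0],"h",h[d[i].argmin()].round(4),d[i].min().round(2))
cv2.imwrite("pics/dn.png",np.hstack([cv2.resize(c["image"][180:330,210:390],(400,333))[...,::-1],cv2.resize(s["image"][110:290,200:420],(400,333))[...,::-1]]))
to(p,[-.12,-.158,.2]); to(p,[-.12,-.158,.075])
E
```

```text
[-0.13188635  0.1160491   0.26424353] [ 0.36418492  0.23572145 -0.50183211]
[([321.2, 154.8], 127), ([362.0, 159.0], 129)]
0.1 [321.2, 154.8] h 0.22 40.87
0 [321.2, 154.8] h 0.235 0.35
-0.1 [362.0, 159.0] h 0.242 0.06
[([257.3, 225.5], 66), ([271.2, 250.1], 71), ([284.8, 270.1], 52)]
0.1 [284.8, 270.1] h 0.2515 1.02
0 [271.2, 250.1] h 0.233 0.42
-0.1 [257.3, 225.5] h 0.243 0.43
world [ 0.4856 -0.1608  0.2   ] share [0.078 1.844 0.424] turn -0.0 time 7.65
world [ 0.4856 -0.1608  0.075 ] share [0.077 1.844 1.257] turn -0.0 time 7.65
```

View pics/dn.png

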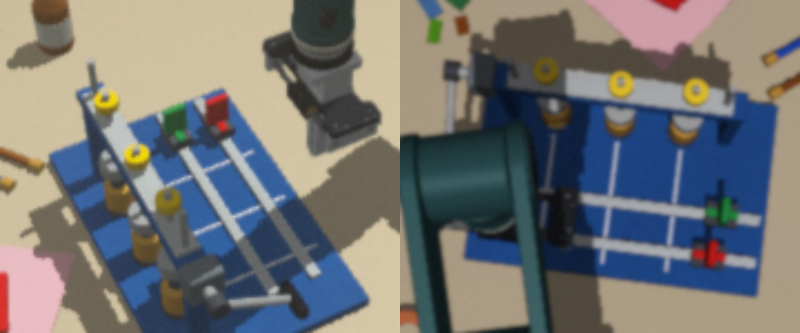

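With the lever down, the knob heights come out at about 252 mm left, 234 mm middle and 243 mm right. So the red tag goes to the middle (y = 0) and the green tag to the left (y = +100 mm). Green first.

Request:
{"name": "carry_out", "arguments": {
  "motion": "0.1 0.2 0 0; 0.2 0.4 0 0; 0.3 0.6 0 0; 0.4 0.8 0 0; 0.5 0.95 0 0; 0.5 0.95 0 0; 0.5 0.95 0 0; 0.5 0.95 0 0",
  "grip": 1
}}

```text
time: 8.45
tool_pos: [0.5662, -0.0347, 0.2634]
ee_rot: [-3.141, 0.0, -0.134]
wrist_force: [0.1, -1.0, 0.3]
width: 0.0612
finger_force: 0.0
```

Request:
{"name": "carry_out", "arguments": {
  "motion": "0 0.2 0 0; 0 0.4 0 0; 0 0.6 0 0; 0 0.8 0 0; 0 0.95 0 0; 0 0.95 0.2 0; 0 0.95 0.4 0; 0 0.95 0.4 0"
}}

```text
time: 9.25
tool_pos: [0.5444, -0.175, 0.1988]
ee_rot: [-3.139, 0.009, -0.135]
wrist_force: [-0.2, 0.9, -0.5]
width: 0.0939
finger_force: 0.0
```

```bash
python3 - <<'E'
from h import *
p=np.load("p.npy"); print(tcp_g(p),robot.get_obs()["width"])
to(p,[-.057,-.17,.073])
E
```

```text
[-0.05978807 -0.16409064  0.19876047] 0.09394764109406932
world [ 0.5463 -0.1813  0.073 ] share [0.026 0.042 0.838] turn 0.001 time 9.25
```

Request:
{"name": "carry_out", "arguments": {
  "motion": "0.02 0.04 0.15 0; 0.02 0.04 0.3 0; 0.02 0.04 0.45 0; 0.02 0.04 0.6 0; 0.02 0.04 0.75 0; 0.02 0.04 0.84 0; 0.02 0.04 0.84 0; 0.02 0.04 0.84 0",
  "grip": 1
}}

```text
time: 10.05
tool_pos: [0.5497, -0.1834, 0.0791]
ee_rot: [3.141, -0.002, -0.135]
wrist_force: [-0.7, 0.6, 0.3]
width: 0.094
finger_force: 0.0
```

Request:
{"name": "carry_out", "arguments": {
  "motion": "0 0 0 0; 0 0 0 0; 0 0 0 0; 0 0 0 0; 0 0 0 0; 0 0 0 0; 0 0 0 0; 0 0 0 0",
  "grip": -1
}}

```text
time: 10.85
tool_pos: [0.5488, -0.1836, 0.0776]
ee_rot: [3.142, 0.0, -0.136]
wrist_force: [-0.6, 1.0, 0.1]
width: 0.0333
finger_force: 0.0
```

```bash
python3 - <<'E'
from h import *
p=np.load("p.npy"); print(tcp_g(p),robot.get_obs()["width"])
to(p,[-.057,.1,.073])
E
```

```text
[-0.05427042 -0.17196544  0.0776475 ] 0.03326232305573168
world [0.5833 0.0862 0.073 ] share [-0.016 -1.813  0.031] turn 0.0 time 10.85
```

Request:
{"name": "carry_out", "arguments": {
  "motion": "0 0 0 0; 0 0 0 0; 0 0 0 0; 0 0 0 0; 0 -0.1 0 0; 0 -0.2 0 0; 0 -0.3 0 0; 0 -0.4 0 0"
}}

```text
time: 11.65
tool_pos: [0.5574, -0.1226, 0.0777]
ee_rot: [3.141, -0.001, -0.135]
wrist_force: [1.4, -2.8, -2.3]
width: 0.0117
finger_force: 30.0
```

Request:
{"name": "carry_out", "arguments": {
  "motion": "0 -0.12 0 0; 0 -0.24 0 0; 0 -0.36 0 0; 0 -0.48 0 0; 0 -0.6 0 0; 0 -0.7 0 0; 0 -0.8 0 0; 0 -0.8 0 0"
}}

```text
time: 12.45
tool_pos: [0.5743, -0.0022, 0.0777]
ee_rot: [-3.139, -0.002, -0.134]
wrist_force: [5.2, 0.3, -3.1]
width: 0.0116
finger_force: 30.0
```

```bash
python3 - <<'E'
from h import *
p=np.load("p.npy"); o=robot.get_obs();print(tcp_g(p),o["width"],o["wrist_force"],o["finger_force"])
to(p,[-.055,.1,.077])
E
```

```text
[-0.05383006  0.01118616  0.07772422] 0.01160212458064062 [ 5.20606538  0.2929501  -3.13330878] 30.004093945026398
world [0.5853 0.0859 0.077 ] share [-0.006 -0.592  0.006] turn 0.001 time 12.45
```

Request:
{"name": "carry_out", "arguments": {
  "motion": "0 -0.1 0 0; 0 -0.2 0 0; 0 -0.3 0 0; 0 -0.4 0 0; 0 -0.5 0 0; 0 -0.595 0 0; 0 -0.595 0 0; 0 -0.595 0 0"
}}

```text
time: 13.25
tool_pos: [0.5865, 0.085, 0.0777]
ee_rot: [-3.14, -0.003, -0.135]
wrist_force: [5.4, 0.2, -3.4]
width: 0.0116
finger_force: 30.0
```

Request:
{"name": "carry_out", "arguments": {
  "motion": "0 0 0 0; 0 0 0 0; 0 0 0 0; 0 0 0 0; 0 0 0 0; 0 0 0 0; 0 0 -0.1 0; 0 0 -0.2 0",
  "grip": 1
}}

```text
time: 14.05
tool_pos: [0.5852, 0.0831, 0.1086]
ee_rot: [3.141, 0.001, -0.136]
wrist_force: [-1.3, -0.1, 0.4]
width: 0.0724
finger_force: 0.0
```

```bash
python3 - <<'E'
from h import *
p=np.load("p.npy"); o=robot.get_obs();print(tcp_g(p),o["width"],o["wrist_force"])
to(p,[-.12,-.16,.2]); to(p,[-.12,-.16,.077])
E
```

```text
[-0.05471784  0.0971796   0.10862041] 0.07243996834862912 [-1.26238338 -0.09484613  0.43982975]
world [ 0.4853 -0.1627  0.2   ] share [-0.438  1.714 -0.609] turn 0.0 time 14.05
world [ 0.4853 -0.1627  0.077 ] share [-0.437  1.714  0.211] turn 0.0 time 14.05
```

Green was released at y of about 99 mm. On to red.

Request:
{"name": "carry_out", "arguments": {
  "motion": "0 0 -0.2 0; 0 0 -0.4 0; 0 0 -0.6 0; -0.1 0.2 -0.6 0; -0.2 0.4 -0.6 0; -0.3 0.6 -0.6 0; -0.43 0.8 -0.6 0; -0.43 0.9 -0.6 0"
}}

```text
time: 14.85
tool_pos: [0.502, -0.0434, 0.2001]
ee_rot: [3.141, -0.003, -0.138]
wrist_force: [0.5, 0.4, 0.2]
width: 0.0942
finger_force: 0.0
```

Request:
{"name": "carry_out", "arguments": {
  "motion": "0 0.2 0 0; 0 0.4 0 0; 0 0.6 0 0; 0 0.8 0 0; 0 0.8 0 0; 0 0.8 0.1 0; 0 0.8 0.25 0; 0 0.8 0.25 0"
}}

```text
time: 15.65
tool_pos: [0.4852, -0.1586, 0.1564]
ee_rot: [-3.139, 0.007, -0.134]
wrist_force: [-0.1, -0.1, -0.8]
width: 0.094
finger_force: 0.0
```

```bash
python3 - <<'E'
from h import *
p=np.load("p.npy"); print(tcp_g(p)); to(p,[-.121,-.16,.077])
E
```

```text
[-0.12064222 -0.15591946  0.15635028]
world [ 0.4843 -0.1626  0.077 ] share [0.001 0.029 0.529] turn 0.001 time 15.65
```

Request:
{"name": "carry_out", "arguments": {
  "motion": "0 0.02 0.15 0; 0 0.02 0.3 0; 0 0.02 0.45 0; 0 0.02 0.53 0; 0 0.02 0.53 0; 0 0.02 0.53 0; 0 0.02 0.53 0; 0 0.02 0.53 0",
  "grip": 1
}}

```text
time: 16.45
tool_pos: [0.4874, -0.164, 0.0822]
ee_rot: [3.141, -0.003, -0.136]
wrist_force: [-0.6, 0.3, -0.5]
width: 0.0945
finger_force: 0.0
```

Request:
{"name": "carry_out", "arguments": {
  "motion": "0 0 0 0; 0 0 0 0; 0 0 0 0; 0 0 0 0; 0 0 0 0; 0 0 0 0; 0 0 0 0; 0 0 0 0",
  "grip": -1
}}

```text
time: 17.25
tool_pos: [0.4864, -0.1637, 0.0807]
ee_rot: [3.142, 0.0, -0.136]
wrist_force: [0.7, 0.4, 0.3]
width: 0.0334
finger_force: 0.0
```

Request:
{"name": "carry_out", "arguments": {
  "motion": "0 0 0 0; 0 0 0 0; 0 0 0 0; 0 0 0 0; 0 -0.1 0 0; 0 -0.2 0 0; 0 -0.3 0 0; 0 -0.4 0 0"
}}

```text
time: 18.05
tool_pos: [0.495, -0.1027, 0.0807]
ee_rot: [3.141, -0.001, -0.135]
wrist_force: [1.6, -1.8, -1.0]
width: 0.0118
finger_force: 30.0
```

```bash
python3 - <<'E'
from h import *
p=np.load("p.npy"); o=robot.get_obs();print(tcp_g(p),o["width"],o["wrist_force"]); to(p,[-.12,0,.077])
E
```

```text
[-0.11858547 -0.0992031   0.08073765] 0.011795376142450067 [ 1.57522796 -1.81354595 -0.98838908]
world [ 0.5072 -0.0043  0.077 ] share [-0.008 -0.661  0.025] turn 0.001 time 18.05
```

Request:
{"name": "carry_out", "arguments": {
  "motion": "0 -0.12 0 0; 0 -0.24 0 0; 0 -0.36 0 0; 0 -0.48 0 0; 0 -0.58 0 0; 0 -0.66 0 0; 0 -0.66 0 0; 0 -0.66 0 0"
}}

```text
time: 18.85
tool_pos: [0.5087, -0.0051, 0.0808]
ee_rot: [-3.14, -0.001, -0.135]
wrist_force: [5.7, 0.7, -3.2]
width: 0.0118
finger_force: 30.0
```

Request:
{"name": "carry_out", "arguments": {
  "motion": "0 0 0 0; 0 0 0 0; 0 0 0 0; 0 0 0 0; 0 0 0 0; 0 0 0 0; 0 0 -0.1 0; 0 0 -0.2 0",
  "grip": 1
}}

```text
time: 19.65
tool_pos: [0.5074, -0.0061, 0.1104]
ee_rot: [3.142, 0.002, -0.136]
wrist_force: [0.6, -1.2, 0.1]
width: 0.0722
finger_force: 0.0
```

Request:
{"name": "carry_out", "arguments": {
  "motion": "0 0 -0.3 0; 0 0 -0.6 0; 0 0 -0.9 0; -0.3 0 -0.9 0; -0.6 0 -0.9 0; -0.9 0.2 -0.9 0; -1 0.4 -0.9 0; -1 0.4 -0.9 0"
}}

```text
time: 20.45
tool_pos: [0.3493, -0.0472, 0.2464]
ee_rot: [3.14, -0.002, -0.141]
wrist_force: [0.2, 0.3, 0.3]
width: 0.0938
finger_force: 0.0
```

```bash
python3 - <<'E'
from h import *
p=np.load("p.npy"); s=snapshot("top");c=snapshot("scene")
for n,q in(("top",s),("scene",c)):
    for nm,lo,hi in(("yel",(22,150,120),(32,255,255)),("red",(0,190,90),(4,255,255)),("green",(60,140,50),(85,255,255))):
        print(n,nm,blobs(q["image"],lo,hi))
print(proj(s,g2w(p,[[-.12,0,.09],[-.055,.1,.09]])),"lever grip scene px, rad .9/1.0/1.1",proj(c,g2w(p,[[.07-.12*np.cos(.6-a),.235,.194+.12*np.sin(.6-a)] for a in(.9,1,1.1)])))
cv2.imwrite("pics/end.png",np.hstack([cv2.resize(c["image"][190:340,210:390],(400,333))[...,::-1],cv2.resize(s["image"][110:290,200:420],(400,333))[...,::-1]]))
E
```

```text
top yel [([280.0, 147.6], 134), ([321.2, 154.7], 129), ([362.1, 158.9], 130), ([556.9, 432.7], 18)]
top red [([343.0, 101.7], 285), ([18.1, 397.8], 27)]
top green [([209.9, 82.9], 70), ([230.8, 108.6], 38), ([75.6, 145.1], 359), ([278.8, 211.5], 123)]
scene yel [([257.3, 225.5], 65), ([271.2, 250.0], 71), ([285.4, 270.1], 84), ([590.8, 404.3], 30)]
scene red [([204.0, 315.2], 238), ([594.0, 350.0], 98)]
scene green [([326.3, 286.9], 43), ([328.2, 299.1], 20)]
[[311.69147446 238.61196166]
 [277.90349127 210.23274305]] lever grip scene px, rad .9/1.0/1.1 [[345.26528516 308.86284552]
 [343.92020247 311.71835034]
 [342.24730429 314.60882596]]
```

View pics/end.png

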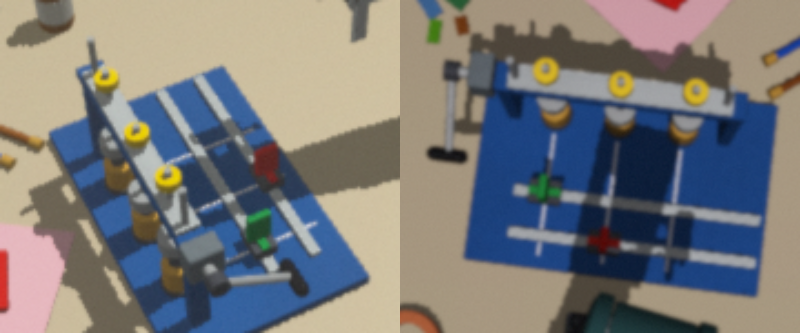

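The final picture shows both tags standing on their white lines, green at (545,188) on the left bay and red at (604,242) on the middle bay. The lever grip is at scene pixel (342,315), which matches 1.1 rad. Handing in.

```bash
python3 -c "
from bench import robot
print(robot.close_job())"
```

```text
the job is handed in; nothing more can be done
None
```

I lowered the lever fully (about 1.1 rad), then set the red tag level with the middle plunger (sank furthest) and the green tag level with the left one (sank least). I didn't touch the mug, bottle or foil roll. The job is handed in, but the close call returned no verdict.

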